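# Quarter-turn the ball tray and hold its green face on the probe

## Task

Next pass at the measuring probe: take the square ball tray by its upright black handle and first lift it clear of its rest block, then turn it a quarter turn in the air so that the green side (instead of the blue one) faces the probe. Then bring the green side squarely onto the end of the probe's plunger, press the plunger about half-way in (never to its stop), and finish still holding the tray there in the air. Keep the tray level all the time so that the orange ball never leaves the blue ring in the dish, and leave the other things on the bench alone.

Things in the scene. Friction and masses are not known exactly. Their poses are not given: they have to be found in the camera images.
- handle (a point): Grip point of the tray's handle, a black upright plate 12 mm thick (tray's x), 40 mm wide (y), its top 96 mm above the tray's underside. The point is mid-plate, 74 mm above the underside. Axes are the tray's: x from the handle over the dish to the green side, y to the blue side, z up. The rest of the tray, ball included, stays below 34 mm, so fingers can straddle the plate along x.
- green_face (a point): Centre of the tray's green outer side (116 mm wide, 24 mm tall), 12 mm above the tray's underside, 122 mm from the handle point along the tray's x; x points out of the face. Axes are the tray's.
- dish (a point): Centre of the white round dish in the tray, 20.5 mm above the tray's underside, where the ball's centre is when it rests in the middle; 64 mm from the handle point along x. The dish is a shallow cone of 5 degrees slope, 52 mm in radius, with a blue ring of 20 mm radius painted on it. Axes are the tray's.
- tray: The loose ball tray, 116 x 116 mm, 24 mm tall without the handle, about 0.32 kg; origin in the middle of its underside, axes as for the handle.
- ball_center (a point): Centre of the loose orange ball, 25 mm in diameter, 50 g, which starts in the middle of the dish.
- rest: Fixed aluminium block with a black rubber top, 100 x 100 x 30 mm, on which the tray starts with its blue side looking roughly to the probe's side of the bench; the green side comes to face the probe by about a quarter turn anticlockwise, seen from above. Origin in the middle of its underside.
- probe: Fixed probe: a blue cylinder (28 mm thick, 60 mm long, level, axis 110 mm above the bench) on a dark bent steel bracket, 182 mm tall with its dial. Origin on the bench under the cylinder's middle; the plunger sticks out along the probe's -y; the foot plate reaches 20 mm to -y, 70 mm to +y, 45 mm to each side.
- plunger_tip (a point): Middle of the flat end (20 mm in diameter) of the probe's spring plunger, 110 mm above the bench; 60 mm from the probe's origin when out. y points into the probe: the direction in which the plunger is pressed. It moves with the plunger.
- plunger (a joint): How far the plunger is pressed in, m: 0 out, 0.02 at its stop; spring 200 N/m (2 N half-way), returns by itself. The 10 mm of the stem next to the blue cylinder are yellow: half-way in, the yellow has just vanished.
- tape: Roll of amber tape lying flat, 84 mm across, 20 mm tall; origin under its centre. Leave alone.
- wood_block: Wooden block 70 x 50 x 45 mm; origin under its centre. Leave alone.
- coupon: Small aluminium bar 75 x 18 x 9 mm; origin under its centre. Leave alone.
- pliers: Pliers lying flat, about 140 mm long, 12 mm tall; origin at the pivot. Leave alone.
- bar_clamp: Orange bar clamp lying flat, 260 mm long, 24 mm tall; origin under the bar's middle. Leave alone.
- parts_cup: White plastic cup, 70 mm across, 50 mm tall; origin under its centre. Leave alone.
- driver: Red screwdriver lying along its x, 180 mm long, about 30 mm tall; leave alone.

How it is judged (in metres and radians):
On the way, in this order (a step that is already met when the one before it is completed fails the run):
1. the tray is lifted at least 15 mm clear of its rest block, level, ball in the ring (z of dish in the frame of rest above 0.0655 m and angle between dish's own z axis and vertical below 0.12 rad and horizontal distance between ball_center and dish below 0.02 m), for 0.2 s.
2. in the air the tray is turned so that its green side looks at the probe (all of step 1 and angle between the x axis of green_face and the y axis of plunger_tip, either way round below 0.14 rad and y of green_face in the frame of plunger_tip below 0.02 m and y of handle in the frame of plunger_tip below -0.09 m), for 0.2 s.
At the end, for the whole second after the job is handed in: Fingers hold the tray still, over 30 mm above the rest, level within 5 degrees, ball within 20 mm of the dish centre; green side square (8 degrees) on the plunger, whose end is within 25 mm sideways and 14 mm in height of its middle and is pressed in 5 to 15 mm (value of joint plunger between 0.005 and 0.015 m and y of green_face in the frame of plunger_tip between -0.006 and 0.006 m and x of green_face in the frame of plunger_tip between -0.025 and 0.025 m and z of green_face in the frame of plunger_tip between -0.014 and 0.014 m and angle between the x axis of green_face and the y axis of plunger_tip, either way round below 0.14 rad and y of handle in the frame of plunger_tip below -0.09 m and angle between dish's own z axis and vertical below 0.088 rad and horizontal distance between ball_center and dish below 0.02 m and z of dish in the frame of rest above 0.0805 m and contact force between tray and the fingers above 1 N and linear speed of tray below 0.02 m/s and distance between ball_center and dish below 0.024 m); the arm keeps its last pose, push and grip.
It fails at once if the ball leaves the blue ring in the dish (horizontal distance between ball_center and dish above 0.02 m).
It fails at once if the tray is tilted by more than 8.5 degrees (angle between dish's own z axis and vertical above 0.15 rad).
It fails at once if the plunger is driven to its stop (value of joint plunger above 0.0185 m).
It fails at once if another thing on the bench is disturbed (moved 30 mm) (distance of any of tape, wood_block, coupon, pliers, bar_clamp, parts_cup, driver from where it was at the start of the episode above 0.03 m).
It also fails if it takes over 48 s, if anything falls off the work surface, if the arm or the gripper's body presses on something with over 40 N, if the wrist force passes 120 N, or if a joint passes its speed limit or range.

## Robot

A 6-joint arm with a two-finger parallel gripper is mounted at the origin on the work surface. World frame = base frame: x ahead of the robot, y to its left, z up, the work surface at z = 0. Lengths are in mm, angles in degrees, forces in N, time in s.
With the tool pointing down it reaches from about 350 to 850 mm from the base axis. Payload 8.1 kg.
Tool frame: the origin (TCP) lies midway between the tips of the shut fingers; the grasp point (between the pads) lies 19 mm behind it (hold_point_z is the distance from the TCP to the grasp point, in mm); z points along the fingers, y is the direction in which the jaws open and shut (so a half turn about z gives the same grasp; the last joint's range is limited). The gripper opens to 85 mm and grips with 20 to 120 N. Pads are 22 mm wide; open, the fingers measure 114 mm over their backs; the gripper's body (76 mm by 85 mm) begins 54 mm behind the grasp point. The pads swing forward as they close: fully open they stand 13 mm farther back than shut.
Start: joints at [62.487, 7.471, 85.268, -0, 87.261, -4.893], TCP at [230.754, 553.857, 231.292] pointing down, gripper open.
Joint ranges: [-169.43, 169.43], [-51.17, 129.36], [1.28, 143.12], [-76.62, 256.62], [0, 156.53], [-152.29, 152.29]. Speed limits (degrees/s): [136.94, 136.94, 159.86, 180, 180, 180].

## Interface

Orientations are given as [roll, pitch, yaw] about the fixed x, y, z axes, in that order (R = Rz(yaw) Ry(pitch) Rx(roll)).
In Python, from bench import sense, snapshot, camera_params, hand_in, hold_point_z gives the robot as it stands.
- The arm moves only by the tool servo_tool, never from a script. Its argument "motion" is a list of rows, each a list of 7 numbers: the finger opening in mm, from 0 to 85.4, then the shift along the tool's x, y, z in mm, then the turn, a rotation vector about the tool's x, y, z in rad. A call has 1 to 10 rows; each row shifts and turns the pose as measured when the row begins, along the tool's axes as they then stand; what a row does not reach is not made up. A row lasts 1/10 s, in which the tool goes at most 50 mm and 8.59 degrees, less where a joint would pass 70% of its speed; a pose out of reach is approached as far as the arm can. A call with a gripper value outside its range is refused whole. The fingers move at their own pace and stop on an object; "force" is the grip in N (left out, the last holds). Time passes only in rows, so rows that do not move let the fingers close. It gives the time, the measured TCP pose, the force and the opening at its end, in the units of the state.
- sense(): the state, without advancing time (a new reading comes with each control period).
- snapshot(name): name is "side" or "top" or "wrist"; returns the picture (384x512x3 uint8, blue, green, red); there is no depth.
- camera_params(name): a dict with "fx", "fy", "cx", "cy" (pixels), "R" (3x3) and "t" (3): a world point X has camera coordinates R X + t; the wrist camera has in their place "tool_from_camera" (4x4, takes a point from camera to tool coordinates, whose origin is the TCP and whose axes are the flange's). Camera axes: x right, y down, z forward; pixel columns grow to the right and rows downward; lengths in mm; the calibration is good to about 2 mm. A picture is of the moment at which its call begins: read the wrist's pose just before it. camera_params takes no time and is no camera call.
- hand_in(): hands the job in, once; it reports no verdict.
The state is a dict: "time": time; "joint_pos": joint angles; "qd": joint speeds; "joint_efforts": joint torques, N m; "tool_pos": TCP position; "tcp_rot": TCP orientation; "ft_force": force on the tool from outside, world axes, zero at the start; "wrist_torque": the same for the moment, N m; "finger_gap": finger opening in mm.
Only numpy, scipy, OpenCV 4.12 (cv2) and the standard library are available. Lean on these libraries where they do the work, as an engineer would, in place of code of your own. Each camera call takes 0.05 s, during which the arm holds its last target. There are 200 camera calls.

## Working session

There is one attempt and no reset: what is moved stays moved. The work goes in short steps, Python scripts to look and compute and a tool call to move; the robot and the scene stay as the last step left them, time stands still between calls to the robot, and variables do not carry over. Pictures are saved under pics/ and viewed, about 8 in all and at most 12, crops included, and the job is handed in when it is done.

Besides the shell and the picture viewer there is one more tool, called after "Emit:" as name(argument=value, ...) on one line, values as JSON. servo_tool: Moves the arm, as the interface text tells. Its arguments: {"type":"object","properties":{"motion":{"type":"array"},"force":{"type":"number"}},"required":["motion"]}

```bash
mkdir -p pics; python3 - <<'E'
from bench import *
import cv2,numpy as np
print(sense(),hold_point_z)
a=snapshot("side");b=snapshot("top");c=snapshot("wrist")
for n,i in zip(("side","top","wrist"),(a,b,c)):
    cv2.imwrite(f"pics/{n}0.png",i)
    print(n,camera_params(n))
E
```

```text
{'time': 0.0, 'joint_pos': array([ 6.24881853e+01,  7.51580438e+00,  8.53288124e+01,  5.49438560e-04,
        8.72614104e+01, -4.89487436e+00]), 'qd': array([ 0.03027385, -0.04909657, -0.05961778, -0.00107014, -0.00924523,
        0.05246535]), 'joint_efforts': array([ 7.66226167e-04, -5.69404256e+01, -5.00544298e+01,  1.07824712e-04,
        1.47896254e-02,  5.45287079e-06]), 'tool_pos': array([230.48194242, 553.37537875, 230.24164581]), 'tcp_rot': array([-1.79894406e+02, -9.59382322e-03,  1.57383024e+02]), 'ft_force': array([0.4054134 , 0.12523191, 0.03003051]), 'wrist_torque': array([-0.01167407, -0.01575816,  0.00206248]), 'finger_gap': 85.0588144104792} 18.700000000000003
side {'fx': 414.95615977397244, 'fy': 414.95615977397244, 'cx': 254.21988483713776, 'cy': 191.18311586892096, 'R': array([[ 0.80479909, -0.59351538,  0.00615834],
       [-0.3033651 , -0.42023273, -0.85520411],
       [ 0.51016473,  0.68639926, -0.51825477]]), 't': array([-501.75960119,  195.22548778,  873.80692689])}
top {'fx': 416.19710127691104, 'fy': 416.19710127691104, 'cx': 256.151950851404, 'cy': 188.55808849643103, 'R': array([[-0.01450316, -0.99974233, -0.01746248],
       [-0.99901732,  0.01521973, -0.04162632],
       [ 0.04188137,  0.0168416 , -0.99898064]]), 't': array([ -58.69391324,  538.45575667, 1302.08282642])}
wrist {'fx': 267.54503815494485, 'fy': 267.54503815494485, 'cx': 256.50248202703045, 'cy': 189.6652829309822, 'tool_from_camera': array([[ 7.96168498e-05, -9.60324934e-01, -2.78883515e-01,
         7.08452905e+01],
       [ 9.99999997e-01,  7.16523927e-05,  3.87519152e-05,
        -1.01920772e+00],
       [-1.72317593e-05, -2.78883518e-01,  9.60324936e-01,
        -1.42848207e+02],
       [ 0.00000000e+00,  0.00000000e+00,  0.00000000e+00,
         1.00000000e+00]])}
```

View pics/top0.png

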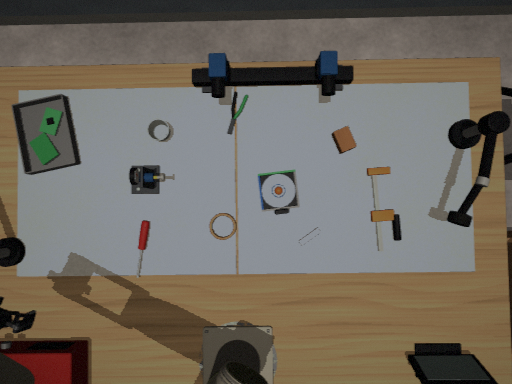

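View pics/side0.png

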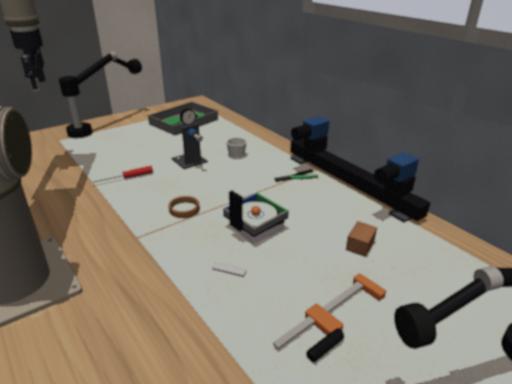

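Top: tray at (278,190), handle toward the robot at (281,211), green side up (+x), blue side left (+y); the probe at (145,180) has its plunger pointing right (−y), with its tip near (173,177). Side: tray (257,212), handle (236,210), probe (190,140). Next, zoomed crops.

```bash
python3 - <<'E'
import cv2,numpy as np
t=cv2.imread("pics/top0.png");s=cv2.imread("pics/side0.png")
def crop(i,x,y,w,h,k):return cv2.resize(i[y:y+h,x:x+w],None,fx=k,fy=k,interpolation=cv2.INTER_CUBIC)
A=np.hstack([crop(t,250,160,60,60,5),crop(t,120,150,60,60,5)])
B=np.hstack([crop(s,220,180,75,60,4),crop(s,165,100,75,60,4)])
cv2.imwrite("pics/crops.png",np.vstack([A,B]))
E
```

```text
(no output)
```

View pics/crops.png

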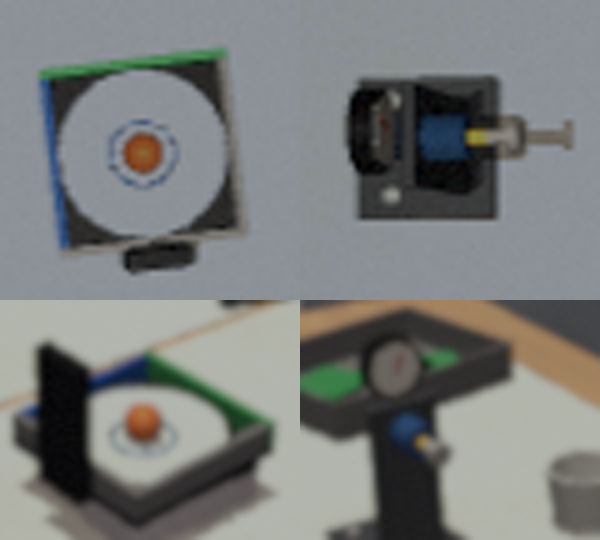

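View pics/wrist0.png

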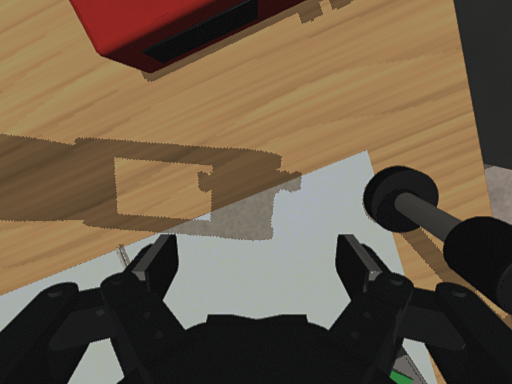

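The crops show the tray corners, the ball at top (278,190) and side (255,210), and the plunger disc at top (173.5,177) and side (199.5,138.7). The wrist view shows nothing useful yet.

```bash
cat > h.py <<'E'
import numpy as np,cv2
from bench import *
from scipy.spatial.transform import Rotation as Ro
def pose(s):
    T=np.eye(4);T[:3,:3]=Ro.from_euler('xyz',s['tcp_rot'],degrees=True).as_matrix();T[:3,3]=s['tool_pos'];return T
def ray(n,p,T=None):
    c=camera_params(n);d=np.array([(p[0]-c['cx'])/c['fx'],(p[1]-c['cy'])/c['fy'],1.])
    if n=='wrist':
        M=T@c['tool_from_camera'];o=M[:3,3];d=M[:3,:3]@d
    else: o=-c['R'].T@c['t'];d=c['R'].T@d
    return o,d/np.linalg.norm(d)
def onz(n,p,z,T=None):
    o,d=ray(n,p,T);return o+d*(z-o[2])/d[2]
def tri(rs):
    A=sum(np.eye(3)-np.outer(d,d) for o,d in rs);b=sum((np.eye(3)-np.outer(d,d))@o for o,d in rs)
    X=np.linalg.solve(A,b);return X,[float(np.linalg.norm((np.eye(3)-np.outer(d,d))@(X-o))) for o,d in rs]
E
python3 - <<'E'
from h import *
np.set_printoptions(precision=1,suppress=True)
u=lambda x,y,k,ox,oy:((x+.5)/k-.5+ox,(y+.5)/k-.5+oy)
t=cv2.imread("pics/top0.png");s=cv2.imread("pics/side0.png")
def orange(i,x0,y0,x1,y1):
    h=cv2.cvtColor(i,cv2.COLOR_BGR2HSV);m=cv2.inRange(h,(3,140,90),(18,255,255))[y0:y1,x0:x1];M=cv2.moments(m,True);return M['m10']/M['m00']+x0,M['m01']/M['m00']+y0
bt=orange(t,265,175,292,205);bs=orange(s,245,200,268,222);print(bt,bs)
print("ball",tri([ray('top',bt),ray('side',bs)]))
print("tip",tri([ray('top',u(269,135,5,120,150)),ray('side',u(138,155,4,165,100))]))
print("tip@110",onz('top',u(269,135,5,120,150),110))
C=[onz('top',u(x,y,5,250,160),54)for x,y in((44,73),(224,50),(244,234),(64,250))];C=np.array(C);print(C,C.mean(0))
for a in range(4):
    d=C[a]-C[(a+1)%4];print(np.linalg.norm(d),np.degrees(np.arctan2(d[1],d[0])))
print("handle top corners side",)
# handle top: top-view mid of top face, side-view top face middle
print("handle",tri([ray('top',u(160,259,5,250,160)),ray('side',u(63,47,4,220,180))]),onz('top',u(160,259,5,250,160),126))
# probe axis: blue centre vs disc
print("blue",onz('top',u(142,138,5,120,150),124),onz('top',u(180,137,5,120,150),116))
E
```

```text
(277.925, 190.2) (255.18604651162792, 210.1627906976744)
ball (array([ 529. , -133.2,   51.3]), [0.9745578995088545, 0.9745578995088706])
tip (array([562.9, 175.3, 123.7]), [9.485097658475924, 9.485097658475963])
tip@110 [572.1 173.5 110. ]
[[ 579.5  -74.9   54. ]
 [ 591.8 -185.    54. ]
 [ 479.5 -195.    54. ]
 [ 471.3  -85.5   54. ]] [ 530.5 -135.1   54. ]
110.72335466321587 96.39144814217666
112.78251378514373 5.128993170493697
109.83961036697916 -85.74868797623331
108.66400997110725 -174.41240249025307
handle top corners side
handle (array([ 465.9, -140.3,  131.4]), [0.2632680683269418, 0.2632680683268947]) [ 466.  -140.7  126. ]
blue [570.5 244.4 124. ] [571.3 224.3 116. ]
```

Emit:
servo_tool(motion=[[85,-31,-31,0,0,0,0],[85,-31,-31,0,0,0,0],[85,-31,-31,0,0,0,0],[85,-31,-31,0,0,0,0],[85,-31,-31,0,0,0,0],[85,-31,-31,0,0,0,0],[85,-31,-31,0,0,0,0],[85,-31,-31,0,0,0,0],[85,-31,-31,0,0,0,0],[85,-31,-31,0,0,0,0]])

```text
time: 1.15
tool_pos: [399.1, 136.9, 226.5]
tcp_rot: [-179.7, -0.1, 158.0]
ft_force: [1.4, 0.8, -0.1]
finger_gap: 84.7
```

Emit:
servo_tool(motion=[[85,-24,-33,0,0,0,0],[85,-24,-33,0,0,0,0],[85,-24,-33,0,0,0,0],[85,-24,-33,0,0,0,0],[85,-24,-33,0,0,0,0],[85,-24,-33,0,0,0,0],[85,-24,-33,0,0,0,0],[85,0,0,0,0,0,0.14],[85,0,0,0,0,0,0.14],[85,0,0,0,0,0,0.14]])

```text
time: 2.15
tool_pos: [467.7, -159.3, 225.4]
tcp_rot: [-179.6, 0.0, 132.8]
ft_force: [0.3, 0.6, 0.5]
finger_gap: 85.4
```

Emit:
servo_tool(motion=[[85,0,0,0,0,0,0.14],[85,0,0,0,0,0,0.14],[85,0,0,0,0,0,0.14],[85,0,0,0,0,0,0.14],[85,0,0,0,0,0,0.1],[85,0,0,0,0,0,0],[85,0,0,0,0,0,0]])

```text
time: 2.85
tool_pos: [466.2, -159.5, 223.0]
tcp_rot: [-179.4, 0.1, 93.3]
ft_force: [-0.0, 0.8, -0.3]
finger_gap: 84.8
```

```bash
python3 - <<'E'
from h import *
s=sense();print(s['time'],s['tool_pos'],s['tcp_rot'],s['joint_pos'])
w=snapshot('wrist');cv2.imwrite('pics/w1.png',w);np.save('w1.npy',pose(s))
E
```

```text
2.85 [ 466.16617076 -159.45668106  222.97055772] [-1.79445946e+02  1.45859833e-01  9.32675170e+01] [-24.56023749  -8.67335241 102.1688966   -0.38818379  86.92642614
 -27.80480801]
```

View pics/w1.png

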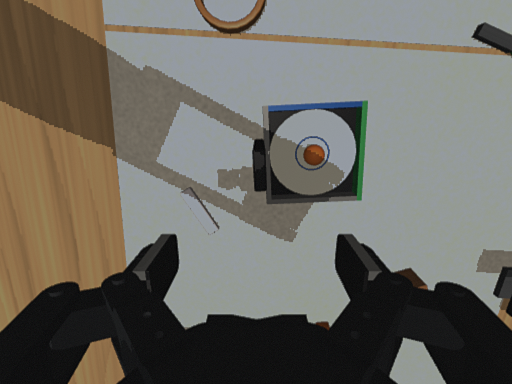

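Wrist: tray at (315,150), handle plate at about (254–266, 139–190), ball at (314,155), green side at right, fingers clear. Measuring it from this view and the top view together.

```bash
python3 - <<'E'
from h import *
np.set_printoptions(precision=1,suppress=True)
T=np.load('w1.npy');w=cv2.imread('pics/w1.png');h=cv2.cvtColor(w,cv2.COLOR_BGR2HSV)
m=cv2.inRange(h,(3,140,60),(14,255,255))[130:180,290:340];M=cv2.moments(m,True);b=(M['m10']/M['m00']+290,M['m01']/M['m00']+130)
print('ball',b,tri([ray('wrist',b,T),ray('top',(277.93,190.2))]),onz('wrist',b,50.5,T))
k=cv2.inRange(h,(0,0,0),(179,255,40))[120:205,235:268]
n,l,st,c=cv2.connectedComponentsWithStats(k);i=1+st[1:,4].argmax();print(st[i])
print(''.join('\n'+''.join('#' if v else '.' for v in r) for r in k[::3]))
g=cv2.inRange(h,(45,120,50),(80,255,255))[90:210,340:380];ys,xs=np.nonzero(g)
print('green',np.polyfit(ys,xs,1))
P=[onz('wrist',p,54,T) for p in ((366,101),(360,199))]; d=P[0]-P[1];print(P,np.linalg.norm(d),'tray yaw',np.degrees(np.arctan2(d[1],d[0]))-90)
x,y,W,H,_=st[i]
for cx in (260,):print('handle@126',onz('wrist',(260,164.5),126,T),tri([ray('wrist',(260,164.5),T),ray('top',(281.6,211.4))]))
E
```

```text
ball (313.5882352941176, 154.60371517027863) (array([ 529.6, -134. ,   53.3]), [0.2803782153527351, 0.2803782153526512]) [ 530.  -134.6   50.5]
[ 18  19  14  52 588]

.................................
.................................
.................................
.................................
.................................
.................................
.................................
....................#########....
...................###########...
...................###########...
..................#############..
..................#......######..
..................##....#....##..
..................##..##.######..
..................#############..
..................#############..
..................#############..
...................############..
...................#############.
...................#############.
...................#############.
...................#############.
...................#############.
....................############.
.................................
.................................
.................................
.................................
.................................
green [-0.1 25.1]
[array([579.9, -71.8,  54. ]), array([ 592.1, -184.9,   54. ])] 113.82975482134069 tray yaw 6.1749154637164025
handle@126 [ 466.6 -135.5  126. ] (array([ 466.3, -141.9,   93.7]), [0.7450243395167351, 0.745024339516831])
```

Emit:
servo_tool(motion=[[50,10,0,5,-0.01,0,-0.044],[50,9,0,25,0,0,0],[50,0,0,30,0,0,0],[50,0,0,25,0,0,0],[50,0,0,10,0,0,0],[50,0,0,0,0,0,0]])

```text
time: 3.5
tool_pos: [465.8, -140.5, 126.6]
tcp_rot: [179.8, 0.2, 96.7]
ft_force: [-0.7, -0.0, 0.6]
finger_gap: 49.9
```

```bash
python3 - <<'E'
from h import *
s=sense();print(s['time'],s['tool_pos'],s['tcp_rot'],s['finger_gap'])
w=snapshot('wrist');cv2.imwrite('pics/w2.png',w);np.save('w2.npy',pose(s))
E
```

```text
3.5 [ 465.76009693 -140.5290496   126.6245398 ] [179.79038919   0.23364857  96.67013639] 49.857218992061526
```

View pics/w2.png

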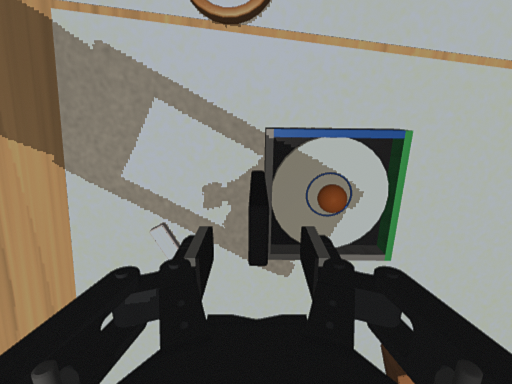

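The plate (col 249–269) stands midway between the fingers (212 and 302) and parallel to the pads. Descending and gripping.

Emit:
servo_tool(motion=[[50,0,0,15,0,0,0],[50,0,0,15,0,0,0],[50,0,0,9,0,0,0],[50,0,0,0,0,0,0]])

```text
time: 3.95
tool_pos: [469.5, -142.4, 90.2]
tcp_rot: [179.4, 0.5, 96.7]
ft_force: [0.1, 0.2, 0.2]
finger_gap: 49.8
```

Emit:
servo_tool(motion=[[35,0,0,0,0,0,0],[25,0,0,0,0,0,0],[17,0,0,0,0,0,0],[12,0,0,0,0,0,0],[8,0,0,0,0,0,0],[5,0,0,0,0,0,0],[5,0,0,0,0,0,0],[5,0,0,0,0,0,0]], force=100)

```text
time: 4.75
tool_pos: [470.2, -142.9, 91.9]
tcp_rot: [179.3, 0.5, 96.7]
ft_force: [-0.2, 0.1, -2.1]
finger_gap: 10.7
```

Emit:
servo_tool(motion=[[5,0,0,-2,0,0,0],[5,0,0,-4,0,0,0],[5,0,0,-6,0,0,0],[5,0,0,-8,0,0,0],[5,0,0,-8,0,0,0],[5,0,0,-8,0,0,0],[5,0,0,-6,0,0,0],[5,0,0,-4,0,0,0],[5,0,0,-2,0,0,0],[5,0,0,0,0,0,0]])

```text
time: 5.75
tool_pos: [469.6, -142.4, 144.8]
tcp_rot: [179.3, 0.5, 96.7]
ft_force: [-0.6, -0.5, -3.9]
finger_gap: 11.0
```

```bash
python3 - <<'E'
from h import *
s=sense();print(s['time'],s['tool_pos'],s['tcp_rot'],s['finger_gap'],s['ft_force'],s['wrist_torque'])
w=snapshot('wrist');d=snapshot('side');np.save('w3.npy',pose(s))
cv2.imwrite('pics/w3.png',np.vstack([w,cv2.resize(d[130:250,180:310],None,fx=3,fy=3)[:210,:390] if 0 else cv2.resize(d[140:230,170:298],(512,360))[:210]]))
E
```

```text
5.75 [ 469.58386699 -142.44256142  144.84090763] [179.27195457   0.54333858  96.73864948] 11.001741280961665 [-0.60458756 -0.50754261 -3.94469909] [ 0.02445966  0.22725292 -0.02921366]
```

View pics/w3.png

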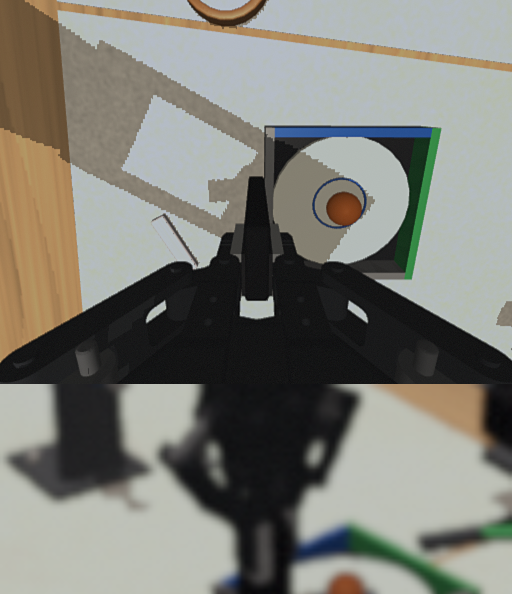

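The tray is held (gap 11 mm, −3.9 N), lifted about 53 mm, with the ball (343,208) close to the ring centre (340,203). Turning.

Emit:
servo_tool(motion=[[5,0,0,-1,0,0,-0.01],[5,0,0,-1,0,0,-0.02],[5,0,0,-1,0,0,-0.03],[5,0,0,-1,0,0,-0.045],[5,0,0,-1,0,0,-0.06],[5,0,0,-1,0,0,-0.06],[5,0,0,-1,0,0,-0.06],[5,0,0,-1,0,0,-0.06],[5,0,0,-1,0,0,-0.06],[5,0,0,-1,0,0,-0.06]])

```text
time: 6.85
tool_pos: [467.2, -141.6, 151.7]
tcp_rot: [179.8, 0.5, 125.0]
ft_force: [0.1, 0.1, -3.2]
finger_gap: 10.6
```

Emit:
servo_tool(motion=[[5,0,0,-1,0,0,-0.06],[5,0,0,-1,0,0,-0.06],[5,0,0,-1,0,0,-0.06],[5,0,0,-1,0,0,-0.06],[5,0,0,-1,0,0,-0.06],[5,0,0,-1,0,0,-0.06],[5,0,0,-1,0,0,-0.06],[5,0,0,-1,0,0,-0.06],[5,0,0,-1,0,0,-0.06],[5,0,0,-1,0,0,-0.06]])

```text
time: 7.85
tool_pos: [466.2, -141.4, 160.3]
tcp_rot: [-179.8, 0.3, 161.5]
ft_force: [-0.1, -0.3, -3.9]
finger_gap: 10.4
```

Emit:
servo_tool(motion=[[5,0,0,0,0,0,-0.06],[5,0,0,0,0,0,-0.06],[5,0,0,0,0,0,-0.06],[5,0,0,0,0,0,-0.055],[5,0,0,0,0,0,-0.04],[5,0,0,0,0,0,-0.03],[5,0,0,0,0,0,-0.02],[5,0,0,0,0,0,-0.01],[5,0,0,0,0,0,0],[5,0,0,0,0,0,0]])

```text
time: 8.85
tool_pos: [466.1, -141.6, 159.3]
tcp_rot: [-179.7, 0.2, -177.9]
ft_force: [0.2, -0.9, -3.5]
finger_gap: 10.7
```

```bash
python3 - <<'E'
from h import *
s=sense();print(s['time'],s['tool_pos'],s['tcp_rot'],s['finger_gap'],s['ft_force'],s['wrist_torque'])
w=snapshot('wrist');d=snapshot('side');t=snapshot('top');np.save('w4.npy',pose(s))
for n,i in(('w',w),('s',d),('t',t)):cv2.imwrite(f'pics/4{n}.png',i)
c=lambda i,x,y,w,h,k:cv2.resize(i[y:y+h,x:x+w],None,fx=k,fy=k,interpolation=cv2.INTER_CUBIC)
cv2.imwrite('pics/4.png',np.hstack([np.vstack([c(d,170,110,75,60,4),c(t,125,150,75,60,4)]),w[:384][:480] if 0 else cv2.copyMakeBorder(w,0,96,0,0,cv2.BORDER_CONSTANT)])[:, :800])
E
```

```text
8.85 [ 466.11619207 -141.5539856   159.2977649 ] [-179.68500612    0.20191164 -177.93342481] 10.716100366182765 [ 0.2188926  -0.86238693 -3.50753464] [-0.18219825  0.02056787  0.00413101]
```

View pics/4.png

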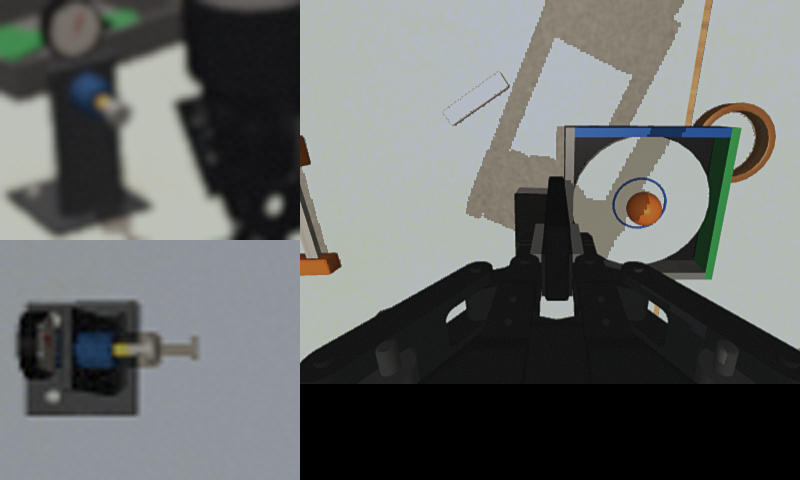

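```bash
python3 - <<'E'
from h import *
np.set_printoptions(precision=1,suppress=True)
def pj(n,X):
    c=camera_params(n);q=c['R']@np.array(X)+c['t'];return np.array([c['fx']*q[0]/q[2]+c['cx'],c['fy']*q[1]/q[2]+c['cy']])
for y in (173.5,185,203,233):
    p=pj('side',(572,y,110));print(y,p,(p-[170,110])*4,pj('top',(572,y,110)))
# tray rim corners in wrist -> tool frame, height known plane
T=np.load('w4.npy')
for p in ((433,128),(410,278),(274,128),(440,128)):print(p,onz('wrist',p,159.3-38,T))
w=cv2.imread('pics/4w.png');h=cv2.cvtColor(w,cv2.COLOR_BGR2HSV)
g=cv2.inRange(h,(45,120,40),(85,255,255))[120:290,390:450];ys,xs=np.nonzero(g)
rows=np.array([(xs[ys==r].max()+390,r+120,xs[ys==r].min()+390) for r in np.unique(ys)])
print(rows[::15])
E
```

```text
173.5 [205.6 142.1] [142.6 128.3] [173.4 176.6]
185 [203.7 140.8] [134.7 123.1] [169.5 176.7]
203 [200.6 138.8] [122.4 115. ] [163.4 176.8]
233 [195.7 135.5] [102.6 101.9] [153.2 177. ]
(433, 128) [401.  -29.1 121.3]
(410, 278) [514.5 -21.6 121.3]
(274, 128) [ 404.8 -133.4  121.3]
(440, 128) [400.8 -24.5 121.3]
[[437 128 433]
 [437 143 414]
 [434 158 412]
 [432 173 409]
 [428 188 411]
 [425 203 410]
 [422 218 406]
 [419 233 399]
 [417 248 396]
 [414 263 397]
 [411 278 405]]
```

Predicted side pixels for z=110 agree with the seen collar (under 1 px), so the plunger axis is at x≈572, tip y≈173.5. The green face centre is at about (460,−22,109), yaw ≈92°. Approaching to a 25 mm gap.

Emit:
servo_tool(motion=[[5,-0.7,1,0,0,0,0.005],[5,-2,3,0,0,0,0.01],[5,-3.4,5,0,0,0,0.005],[5,-4.7,7,0,0,0,0],[5,-5.4,8,0,0,0,0],[5,-5.4,8,0,0,0,0],[5,-5.4,8,0,0,0,0],[5,-5.4,8,0,0,0,0],[5,-5.4,8,0,0,0,0],[5,-5.4,8,0,0,0,0]])

```text
time: 10.0
tool_pos: [512.0, -71.0, 159.1]
tcp_rot: [-179.7, 0.2, -179.2]
ft_force: [0.2, -0.2, -4.1]
finger_gap: 10.5
```

Emit:
servo_tool(motion=[[5,-5.4,8,0,0,0,0],[5,-5.4,8,0,0,0,0],[5,-5.4,8,0,0,0,0],[5,-5.4,8,0,0,0,0],[5,-5.4,8,0,0,0,0],[5,-5.4,8,0,0,0,0],[5,-5.4,8,0,0,0,0],[5,-5.4,8,0,0,0,0],[5,-4.7,7,0,0,0,0],[5,-4,6,0,0,0,0]])

```text
time: 11.0
tool_pos: [567.4, 14.3, 158.6]
tcp_rot: [-179.7, 0.2, -179.2]
ft_force: [-0.5, -0.6, -4.0]
finger_gap: 10.9
```

Emit:
servo_tool(motion=[[5,-3,4,0,0,0,0],[5,-2,3,0,0,0,0],[5,-1.5,2,0,0,0,0],[5,-1,1,0,0,0,0],[5,-0.5,0,0,0,0,0],[5,0,0,0,0,0,0]])

```text
time: 11.6
tool_pos: [576.1, 25.6, 158.3]
tcp_rot: [-179.7, 0.2, -179.2]
ft_force: [-0.7, 0.2, -3.3]
finger_gap: 10.4
```

```bash
python3 - <<'E'
from h import *
s=sense();print(s['time'],s['tool_pos'],s['tcp_rot'],s['finger_gap'],s['ft_force'],s['wrist_torque'])
w=snapshot('wrist');d=snapshot('side');t=snapshot('top');np.save('w5.npy',pose(s))
for n,i in(('w',w),('s',d),('t',t)):cv2.imwrite(f'pics/5{n}.png',i)
c=lambda i,x,y,w,h,k:cv2.resize(i[y:y+h,x:x+w],None,fx=k,fy=k,interpolation=cv2.INTER_CUBIC)
cv2.imwrite('pics/5.png',np.hstack([np.vstack([c(d,170,110,75,60,4),c(t,150,150,75,60,4)]),cv2.copyMakeBorder(w,0,96,0,0,cv2.BORDER_CONSTANT)])[:, :800])
E
```

```text
11.6 [576.09300191  25.55891114 158.29846778] [-1.79694532e+02  1.62740691e-01 -1.79161805e+02] 10.379838053944157 [-0.7392445   0.18279734 -3.32445076] [-0.15706461 -0.01660746 -0.02976031]
```

View pics/5.png

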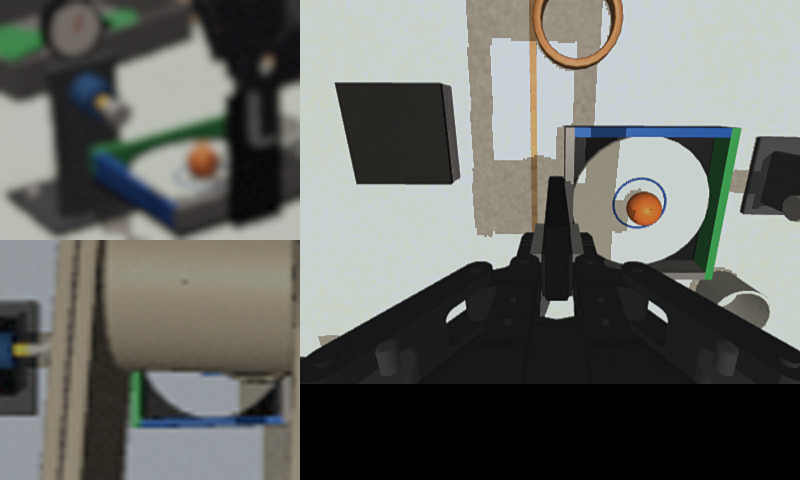

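Side: tray level, green edge at (95–220,150–125) just right of the probe, blue cylinder (90,88), yellow (103,100). Wrist: a grey disc at about (490,207), probably the plunger end; checking by projection.

```bash
python3 - <<'E'
from h import *
np.set_printoptions(precision=1,suppress=True)
T=np.load('w5.npy');c=camera_params('wrist');M=np.linalg.inv(T@c['tool_from_camera'])
def pw(X):
    q=M[:3,:3]@np.array(X,float)+M[:3,3];return np.array([c['fx']*q[0]/q[2]+c['cx'],c['fy']*q[1]/q[2]+c['cy']])
for X in ((572,173.5,110),(572,173.5,120),(572,203,110),(562,173.5,110),(582,173.5,110)):print(X,pw(X))
zr=158.3-38
w=cv2.imread('pics/5w.png')
h=cv2.cvtColor(w,cv2.COLOR_BGR2HSV)
g=cv2.inRange(h,(45,120,40),(85,255,255))[120:290,390:450];ys,xs=np.nonzero(g)
E=np.array([(xs[ys==r].max()+390,r+120) for r in np.unique(ys)])
p=[onz('wrist',e,zr,T) for e in E];p=np.array(p);f=np.polyfit(p[:,0],p[:,1],1)
print(p[0],p[-1],'face yaw',90+np.degrees(np.arctan(f[0])),p[[0,-1]].mean(0))
cv2.imwrite('pics/5c.png',cv2.resize(w[110:290,400:512],None,fx=3.3,fy=3.3,interpolation=cv2.INTER_CUBIC))
E
```

```text
(572, 173.5, 110) [453.9 207.3]
(572, 173.5, 120) [463.7 212.1]
(572, 203, 110) [493.  207.9]
(562, 173.5, 110) [456.9 194.7]
(582, 173.5, 110) [451.  219.6]
[513.3 142.1 120.3] [627.9 145.3 120.3] face yaw 90.43289102500627 [570.6 143.7 120.3]
```

View pics/5c.png

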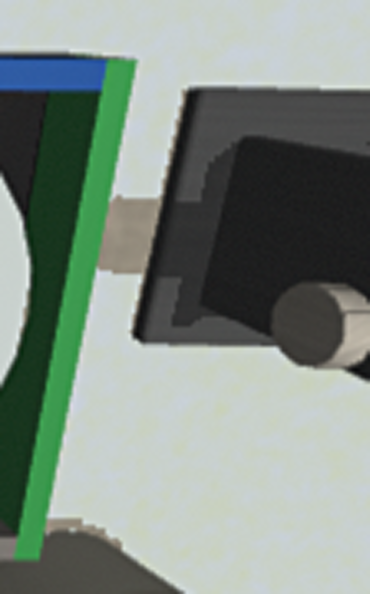

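The grey cylinder end at wrist (493,208) is the plunger's real end: it projects to y≈202–203 and agrees with the side view. The thin "T" I took from the top view was not the tip; 10 mm yellow + 20 mm stem confirms this. The tip is therefore at (572,202.5,110), the face at y≈143.7, the gap ≈58 mm.

Emit:
servo_tool(motion=[[5,0,2,-0.5,0,0,0],[5,0,4,-0.5,0,0,0],[5,0,6,-0.5,0,0,0],[5,0,6,0,0,0,0],[5,0,6,0,0,0,0],[5,0,6,0,0,0,0],[5,0,6,0,0,0,0],[5,0,5,0,0,0,0],[5,0,3,0,0,0,0],[5,0,1,0,0,0,0]])

```text
time: 12.75
tool_pos: [575.1, 75.2, 159.8]
tcp_rot: [-179.7, 0.2, -179.1]
ft_force: [-0.4, 0.0, -2.4]
finger_gap: 10.9
```

```bash
cat > look.py <<'E'
from h import *
import sys
np.set_printoptions(precision=2,suppress=True)
s=sense();T=pose(s);print(s['time'],s['tool_pos'],s['tcp_rot'],s['ft_force'],s['wrist_torque'])
w=snapshot('wrist');d=snapshot('side');n=sys.argv[1]
cv2.imwrite(f'pics/{n}.png',np.hstack([cv2.resize(w[110:290,330:512],None,fx=2.2,fy=2.2,interpolation=cv2.INTER_CUBIC),cv2.resize(d[115:181,175:241],(396,396),interpolation=cv2.INTER_CUBIC)]))
h=cv2.cvtColor(w,cv2.COLOR_BGR2HSV)
g=cv2.inRange(h,(45,120,40),(85,255,255))[120:290,390:450];ys,xs=np.nonzero(g)
E=np.array([(xs[ys==r].max()+390,r+120) for r in np.unique(ys)])
p=np.array([onz('wrist',e,s['tool_pos'][2]-38,T) for e in E]);f=np.polyfit(p[:,0],p[:,1],1)
print('face',p[[0,-1]].mean(0),'yaw',90+np.degrees(np.arctan(f[0])))
m=cv2.inRange(h,(3,140,60),(16,255,255))[150:260,300:400];M=cv2.moments(m,True);b=(M['m10']/M['m00']+300,M['m01']/M['m00']+150)
print('ball',b,onz('wrist',b,s['tool_pos'][2]-61.9+20.5,T)-s['tool_pos'])
hs=cv2.cvtColor(d[115:160,175:215],cv2.COLOR_BGR2HSV);print('yellow px',cv2.countNonZero(cv2.inRange(hs,(18,70,70),(35,255,255))))
E
python3 look.py 6
python3 - <<'E'
import cv2
d=cv2.imread('pics/5s.png');hs=cv2.cvtColor(d[115:160,175:215],cv2.COLOR_BGR2HSV);print('before',cv2.countNonZero(cv2.inRange(hs,(18,70,70),(35,255,255))))
E
```

```text
12.75 [575.11  75.22 159.8 ] [-179.72    0.17 -179.13] [-0.41  0.02 -2.44] [-0.13  0.06  0.04]
face [569.16 193.32 121.8 ] yaw 90.1647071920291
ball (343.8071593533487, 208.33602771362587) [ -4.45  62.58 -41.4 ]
yellow px 11
before 8
```

Emit:
servo_tool(motion=[[5,-1,2,0,0,0,0],[5,-1,2,0,0,0,0],[5,0,3,0,0,0,0],[5,0,2,0,0,0,0],[5,0,2,0,0,0,0],[5,0,2,0,0,0,0],[5,0,1,0,0,0,0],[5,0,1,0,0,0,0],[5,0,0,0,0,0,0]])

```text
time: 13.75
tool_pos: [577.3, 89.7, 159.9]
tcp_rot: [-179.6, 0.2, -179.2]
ft_force: [-0.4, -1.2, -1.9]
finger_gap: 10.7
```

```bash
python3 look.py 7; for i in 1 2 3;do python3 -c "
from h import *
print(sense()['ft_force'],snapshot('side').shape)";done
```

```text
13.75 [577.34  89.66 159.91] [-179.63    0.19 -179.22] [-0.35 -1.2  -1.94] [-0.46 -0.02 -0.02]
face [571.54 207.2  121.91] yaw 90.07200319610537
ball (343.75694444444446, 208.3148148148148) [ -4.39  62.45 -41.4 ]
yellow px 1
[-0.79394312 -1.25874683 -3.52402414] (384, 512, 3)
[-0.65824001 -2.56265421 -3.3923884 ] (384, 512, 3)
[ 0.21062608 -1.50051045 -3.17458455] (384, 512, 3)
```

View pics/7.png

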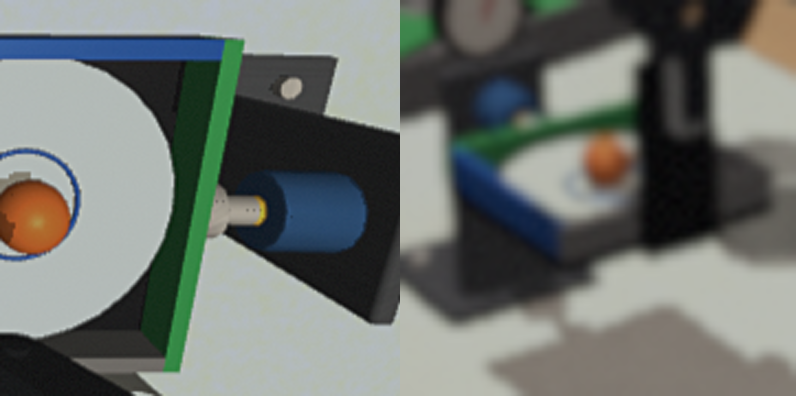

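The face is squarely on the plunger with the ball in the ring. A thin sliver of yellow remains at (262,211), and the force is about 1.6 N, so the press is about 8 mm. Adding 2 mm.

Emit:
servo_tool(motion=[[5,0,1,0,0,0,0],[5,0,1,0,0,0,0],[5,0,0.3,0,0,0,0]])

```text
time: 14.3
tool_pos: [577.3, 91.7, 159.9]
tcp_rot: [-179.6, 0.2, -179.3]
ft_force: [-0.2, -1.6, -1.8]
finger_gap: 10.8
```

```bash
python3 look.py 8;python3 - <<'E'
from h import *
f=[]
for i in range(10):
    s=sense();f.append(np.r_[s['ft_force'],s['tool_pos']]);snapshot('side')
print(np.mean(f,0),f[-1],s['tcp_rot'],s['finger_gap'])
E
```

```text
14.3 [577.33  91.71 159.94] [-179.62    0.18 -179.26] [-0.23 -1.6  -1.83] [-0.56  0.07 -0.01]
face [571.59 209.57 121.94] yaw 90.02878160542886
ball (343.7609699769053, 208.34411085450347) [ -4.34  62.45 -41.4 ]
yellow px 4
[-3.76731392e-02 -1.90993797e+00 -2.78623752e+00  5.77330661e+02
  9.16534285e+01  1.59916156e+02] [  0.74237771  -1.6202196   -2.57735602 577.33306222  91.65708284
 159.91294505] [-179.62335314    0.18395488 -179.25841094] 10.183860556095784
```

View pics/8.png

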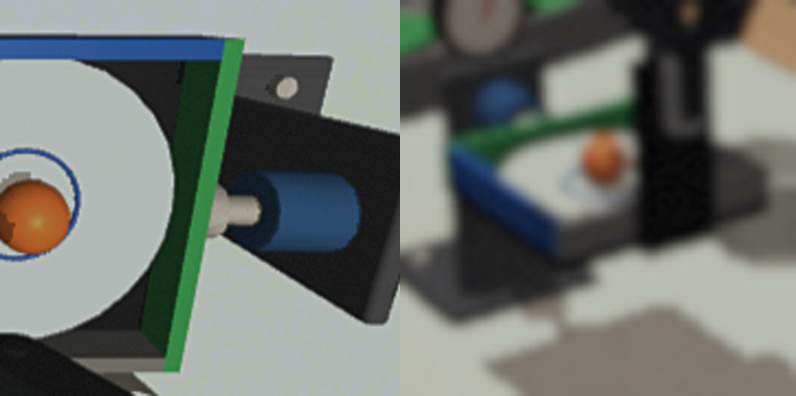

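The yellow has just vanished (≈10 mm), the mean force is 1.9 N, and the pose is steady with the ball in the ring. Handing in.

```bash
python3 -c "
from bench import *
print(hand_in())"
```

```text
the job is handed in; nothing more can be done
None
```

I gripped the tray by its handle, lifted it about 53 mm, and turned it about 85° anticlockwise in the air. I then brought the green side onto the plunger and handed in at about 15 s with the tray still held there. The hand-in returned no verdict.

**Last checks:**
- **Plunger:** the yellow has just vanished and the mean push is 1.9 N, so it is pressed about 10 mm.
- **Green side:** its yaw is about 90°, against about 91° for the plunger axis. It is about 0.5 mm off sideways, and its centre is about 110 mm high by the arm's reading.
- **Tray and ball:** the tool is within 0.5° of vertical and the arm steady. The ball stayed in the ring in every picture. I did not measure the tray's own tilt separately, but it looks level in the side view.

**Checks that disagreed:**
- **Plunger tip:** in the top view I first took a thin "T" shape for the tip, and the side view disagreed by about 9 mm. The close wrist view showed the real tip about 29 mm further in, and I corrected this before any contact.
- **Grip height:** I gripped about 7 mm above the nominal point, and allowed for this in the heights.
- **Finger gap:** it reads about 10.5–11 mm on the 12 mm plate, but the hold stayed firm.

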